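# Release the incubator drawer with its two-key interlock

## Robot

A 6-joint arm with a two-finger parallel gripper is mounted at the origin on the work surface. World frame = base frame: x ahead of the robot, y to its left, z up, the work surface at z = 0. Lengths are in mm, angles in rad, forces in N, time in s.
With the tool pointing down it reaches from about 350 to 875 mm from the base axis. Payload 4.2 kg.
Tool frame: the origin (TCP) lies midway between the tips of the shut fingers; the grasp point (between the pads) lies 19 mm behind it; z points along the fingers, y is the direction in which the jaws open and shut (so a half turn about z gives the same grasp; the last joint's range is limited). The gripper opens to 85 mm and grips with 20 to 120 N. Pads are 22 mm wide; open, the fingers measure 114 mm over their backs; the gripper's body (76 mm by 85 mm) begins 54 mm behind the grasp point. The pads swing forward as they close: fully open they stand 13 mm farther back than shut.
Start: joints at [1.585, 0.385, 0.008, 0, -1.194, -0.259], TCP at [151.445, 606.353, 231.312] pointing down, gripper open.
Joint ranges: [-3.14, 3.14], [-1.21, 2.06], [-1.07, 1.41], [-3.16, 2.05], [-2.99, -0.16], [-3.1, 3.1]. Speed limits (rad/s): [2.79, 2.79, 3.14, 3.14, 3.14, 3.14].

## Interface

Orientations are given as a unit quaternion [x, y, z, w].
In Python, from bench import read_state, get_image, job_done, search_frame, regions_of gives the robot as it stands.
- The arm moves only by the tool servo_tool, never from a script. Its arguments are lists of equal length, an entry for each row: "turn": the turn, a rotation vector about the world's x, y, z in rad, a list of three; "dp": the shift along the world's x, y, z in m, a list of three; "fingers": the finger opening in m, from 0 to 0.0854. In form: {"turn": [[rx, ry, rz], ...], "dp": [[tx, ty, tz], ...], "fingers": [fingers, ...]}. A call has exactly 5 rows; each row shifts and turns the pose as measured when the row begins; what a row does not reach is not made up. A row lasts 1/8 s, in which the tool goes at most 62.5 mm and 10.7 degrees, less where a joint would pass 70% of its speed; a pose out of reach is approached as far as the arm can. A call is refused whole if a number of a shift passes 0.0625 or a number of a turn 0.188, either way. A call with a gripper value outside its range is refused whole. The fingers move at their own pace and stop on an object; the grip force is fixed at half the most. Time passes only in rows, so rows that do not move let the fingers close, or fill a call up. It gives the time, the measured TCP pose, the force and the opening at its end, in the units of the state.
- read_state(): the state, without advancing time (a new reading comes with each control period).
- get_image(name): name is "scene" or "top" or "wrist"; returns a dict with "img" (480x640x3 uint8, red, green, blue), "vfov" (degrees; the focal length in pixels is half the picture's height over the tangent of half this angle, whatever the lens; pixels are square), "cx", "cy" (the principal point, pixels), "k1" (the pictures are not rectified: a ray, as slopes to the right and down, at radius r is drawn at 1 + k1 r^2 times it, then the intrinsics apply), "world_from_camera" (4x4, takes a point from camera to world coordinates); the wrist camera has in their place "mount" (4x4, takes a point from camera to tool coordinates, whose origin is the TCP and whose axes are the flange's). Camera axes: x right, y down, z forward; pixel columns grow to the right and rows downward; lengths in mm; the calibration is good to about 2 mm. A picture is of the moment at which its call begins: read the wrist's pose just before it. There is no depth.
- job_done(): hands the job in, once; it reports no verdict.
Trained networks look in the newest picture that a camera, given by its name, has taken for a name from the list of things; names that differ only in an ending like _2 or _b are one class to them, and where a whole thing is asked for, a point or a joint stands for the part that bears it (a point fixed in the world has none). Each returns a list of dicts, best first, with "score" (0 to 1); they miss things now and then, are a little off and sometimes report something else, mostly with a low value. They report only what shows in the picture. A call takes as long as a camera call.
- search_frame(query, camera): "box" ([left, top, width, height] in pixels, round what is visible of it).
- regions_of(query, camera): "region" (480x640 bool, what is visible of it) and "box" ([left, top, width, height] in pixels, round what is visible of it).
The state is a dict: "clock": time; "joints": joint angles; "joint_vel": joint speeds; "joint_efforts": joint torques, N m; "position": TCP position; "ee_rot": TCP orientation; "contact_force": force on the tool from outside, world axes, zero at the start; "wrist_torque": the same for the moment, N m; "gripper_width": finger opening in mm.
Only numpy, scipy, OpenCV 4.12 (cv2) and the standard library are available. Lean on these libraries where they do the work, as an engineer would, in place of code of your own. Each camera call takes 0.05 s, during which the arm holds its last target. There are 200 camera calls.

## Task

The sample drawer of the benchtop incubator is locked by a two-key interlock: press the two round keys on its roof down together, one with each fingertip, and keep both down until the drawer has slid all the way out by itself and stopped; then let the keys come up and move clear. Do not touch the drawer or the tube block in it, do not pick up or shift anything on the bench or on the incubator, and leave the look-alike dry bath with the square keys alone.

Things in the scene. Friction and masses are not known exactly. Their poses are not given: they have to be found in the camera images.
- incubator: white instrument fixed to the bench, 220 (its x) x 200 (its y) x 105 mm tall, origin under its centre, its front (drawer side) faces its -x. On the roof, 30 mm in front of its centre, two round grey keys 60 mm apart along its y; behind them a flat display 12 mm high. It stands left or right of the dry bath, turned up to 20 degrees
- key_left_top (a point): centre of the top face of the round key on the incubator's +y side; it moves with the key. Key: flat disc-topped cylinder, 24 mm across, top 121 mm above the bench when up (16 mm above the roof)
- key_right_top (a point): the same for the round key on the incubator's -y side; the two key centres are 60 mm apart
- key_left (a joint): how far the left round key is pressed, m: 0 up, 0.008 at its stop. Spring: moves from 1.6 N, 4.8 N at the stop, comes up by itself. Its pin frees the drawer when the key is down more than about 5.5 mm
- key_right (a joint): the same for the right round key
- key_left_cap: the left round key itself (moves with it); origin on the key's axis at bench height, 121 mm below its top when up
- key_right_cap: the right round key itself, likewise
- drawer (a joint): how far the drawer has come out, m: 0 shut, 0.06 fully out at its stop. A spring of 3 to 4 N pushes it out against a damper in about 2.5 s, only while both round keys are down; if a key comes up early, its pin catches in the next of four notches (14 mm apart) and the drawer stops. When the keys come up it stays out, with some 9 mm of play before the pins stop it being pushed back
- tray: the moving drawer: aluminium tray with a grey front panel (154 mm wide, 12 to 92 mm above the bench) in the incubator's front, flush when shut, with a 10 mm lip; it slides out to the incubator's -x, below the level of the roof. Origin: coincides with the incubator's origin when shut
- tray_seat (a point): centre of the seat in the tray where the tube block stands, 14 mm above the bench
- tube_block: loose aluminium tube block 46 x 90 x 34 mm, origin under its centre, standing in the drawer (hidden under the hood while shut), rides out with it
- dry_bath: white instrument fixed to the bench, same size and key layout as the incubator but with square keys, a metal tube-well block on the roof and no drawer; to be left alone. Origin under its centre, front to its -x
- square_left (a joint): how far the dry bath's left square key (22 mm wide, 16 mm above the roof) is pressed, m; 0 up
- square_right (a joint): the same for its right square key
- vial: small amber glass jar, 20 mm across, 34 mm tall, standing on the incubator's roof left of the keys; loose bystander, origin under its centre
- tube: clear capped tube, 28 mm across, 90 mm tall, standing between the two machines; loose bystander, origin under its centre
- reagent: white plastic bottle, 52 mm across, 110 mm tall; loose bystander, origin under its centre
- beaker: glass beaker, 66 mm across, 80 mm tall; loose bystander, origin under its centre
- tube_rack: wooden tube rack 60 x 140 x 46 mm; loose bystander, origin under its centre
- tip_box: blue pipette-tip box with clear lid, 80 x 120 x 57 mm; loose bystander, origin under its centre
- timer: white pocket timer 50 x 50 x 18 mm lying between the two machines; loose bystander, origin under its centre

How it is judged (in metres and radians):
On the way, in this order (a step that is already met when the one before it is completed fails the run):
1. both round keys are pressed down more than 5 mm together, a fingertip on each (value of joint each of key_left, key_right above 0.005 m and contact force between the fingers and key_left_cap above 0.5 N and contact force between the fingers and key_right_cap above 0.5 N), for 0.1 s.
2. the drawer is fully out (more than 57 mm) with both keys still held down by the fingertips (all of step 1 and value of joint drawer above 0.057 m), for 0.15 s.
At the end, for the whole second after the job is handed in: the drawer is fully out (more than 57 of 60 mm) and at rest, both round keys are up again (within 1.5 mm), the tube block stands upright in its seat in the tray (within 20 mm), and every loose thing is within 30 mm of where it stood (value of joint drawer above 0.057 m and value of joint each of key_left, key_right below 0.0015 m and velocity of joint drawer below 0.005 m/s and horizontal distance between tube_block and tray_seat below 0.02 m and angle between tube_block's own z axis and vertical below 0.15 rad and linear speed of tube_block below 0.02 m/s and distance of each of vial, tube, reagent, beaker, tube_rack, tip_box, timer from where it was at the start of the episode below 0.03 m); the robot touches nothing.
It fails at once if a bystander is lifted, knocked or shifted more than 30 mm (distance of any of vial, tube, reagent, beaker, tube_rack, tip_box, timer from where it was at the start of the episode above 0.03 m).
It fails at once if a square key of the dry bath is pressed (value of joint any of square_left, square_right above 0.003 m).
It fails at once if the robot touches the dry bath (contact force between any of the fingers, the arm and dry_bath above 2 N).
It fails at once if the robot touches the drawer's tray or its front (contact force between any of the fingers, the arm and tray above 1 N).
It fails at once if the robot touches the tube block, or it is lifted (contact force between any of the fingers, the arm and tube_block above 0.5 N or height (world z) of tube_block above 0.03 m).
It also fails if it takes over 35 s, if anything falls off the work surface, if the arm or the gripper's body presses on something with over 40 N, if the wrist force passes 120 N, or if a joint passes its speed limit or range.

## Working session

There is one attempt and no reset: what is moved stays moved. The work goes in short steps, Python scripts to look and compute and a tool call to move; the robot and the scene stay as the last step left them, time stands still between calls to the robot, and variables do not carry over. Pictures are saved under pics/ and viewed, about 8 in all and at most 12, crops included, and the job is handed in when it is done.

Besides the shell and the picture viewer there is one more tool, called after ">>>" as name(argument=value, ...) on one line, values as JSON. servo_tool: Moves the arm, as the interface text tells. Its arguments: {"type":"object","properties":{"turn":{"type":"array","items":{"type":"array","items":{"type":"number"}}},"dp":{"type":"array","items":{"type":"array","items":{"type":"number"}}},"fingers":{"type":"array","items":{"type":"number"}}},"required":["turn","dp","fingers"]}

```bash
mkdir -p pics; cat > h.py <<'E'
import numpy as np, cv2
from bench import *
def save(n,f):
    d=get_image(n); cv2.imwrite('pics/'+f,d['img'][:,:,::-1]); return d
def ray(d,u,v,T=None):
    f=240/np.tan(np.radians(d['vfov'])/2)
    x=np.array([(u-d['cx'])/f,(v-d['cy'])/f]); s=x.copy()
    for _ in range(30): s=x/(1+d['k1']*(s@s))
    T=np.array(d['world_from_camera'] if T is None else T)
    return T[:3,3],T[:3,:3]@np.array([s[0],s[1],1])
def atz(d,u,v,z,T=None):
    o,r=ray(d,u,v,T); return o+r*(z-o[2])/r[2]
def proj(d,p,T=None):
    T=np.array(d['world_from_camera'] if T is None else T)
    c=T[:3,:3].T@(np.array(p)-T[:3,3]); s=c[:2]/c[2]; s=s*(1+d['k1']*(s@s))
    f=240/np.tan(np.radians(d['vfov'])/2); return s*f+[d['cx'],d['cy']]
E
python3 - <<'E'
from h import *
for c in ('top','scene'):
    d=save(c,c+'0.png'); print(c,d['vfov'],d['k1'],np.round(d['world_from_camera'],3).tolist())
    for q in ('incubator','dry_bath','key_left_cap','key_right_cap','vial','tube'):
        for r in search_frame(q,c)[:3]:
            b=r['box'];u,v=b[0]+b[2]/2,b[1]+b[3]/2
            print(q,round(r['score'],2),np.round(b),np.round(atz(d,u,v,121 if 'key' in q else 105)) )
s=read_state();print(s['clock'],s['position'],s['ee_rot'],s['contact_force'])
E
```

```text
top 50.81992566273338 -0.04035946339883261 [[-0.026, -0.975, 0.22, 189.934], [-1.0, 0.024, -0.013, -6.644], [0.007, -0.22, -0.975, 1274.962], [0.0, 0.0, 0.0, 1.0]]
incubator 0.75 [196. 129.  82. 100.] [594. 180. 105.]
dry_bath 0.82 [362. 150.  97. 100.] [ 530. -239.  105.]
dry_bath 0.63 [206. 210.  66.  17.] [494. 175. 105.]
key_right_cap 0.7 [207. 212.  66.  17.] [486. 171. 121.]
key_right_cap 0.39 [241. 170.   8.  16.] [590. 159. 121.]
vial 0.52 [193. 183.  12.   9.] [573. 274. 105.]
tube 0.61 [317. 194.  10.  19.] [526. -24. 105.]
tube 0.23 [206. 213.  63.  18.] [485. 177. 105.]
scene 43.18510082261217 -0.10330879501903648 [[0.835, 0.358, -0.417, 1164.338], [0.55, -0.564, 0.616, -1048.31], [-0.015, -0.744, -0.668, 1197.869], [0.0, 0.0, 0.0, 1.0]]
incubator 0.88 [355. 177.  97.  88.] [641. 133. 105.]
dry_bath 0.63 [240. 251. 117. 114.] [ 579. -284.  105.]
dry_bath 0.32 [387. 199.   9.  10.] [579. 178. 105.]
key_left_cap 0.49 [401. 189.   4.  10.] [593. 221. 121.]
key_left_cap 0.34 [401. 175.   4.  13.] [565. 272. 121.]
key_right_cap 0.63 [387. 202.   8.   9.] [592. 151. 121.]
vial 0.39 [402. 176.   5.  13.] [560. 291. 105.]
tube 0.78 [342. 240.   8.  30.] [578. -70. 105.]
0.7 [151.45334624 606.34550816 231.32330193] [ 9.92517654e-01 -1.22101214e-01 -3.93380792e-06 -1.15914257e-05] [-0.66357323  0.51652586  0.59555868]
```

```bash
python3 - <<'E'
import cv2,numpy as np
a=cv2.imread('pics/top0.png');b=cv2.imread('pics/scene0.png')
A=cv2.resize(a[120:300,160:480],(800,450),interpolation=2)
B=cv2.resize(b[150:300,330:480],(600,600),interpolation=2)
cv2.imwrite('pics/a.png',A);cv2.imwrite('pics/b.png',B)
E
```

```text
(no output)
```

View pics/a.png

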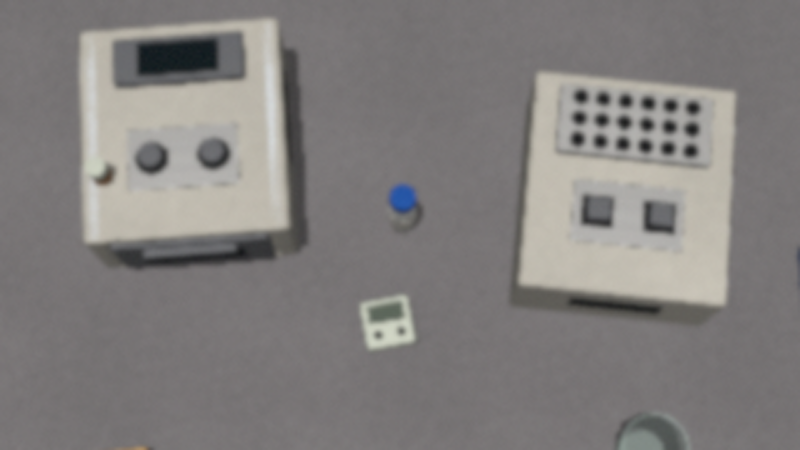

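View pics/b.png

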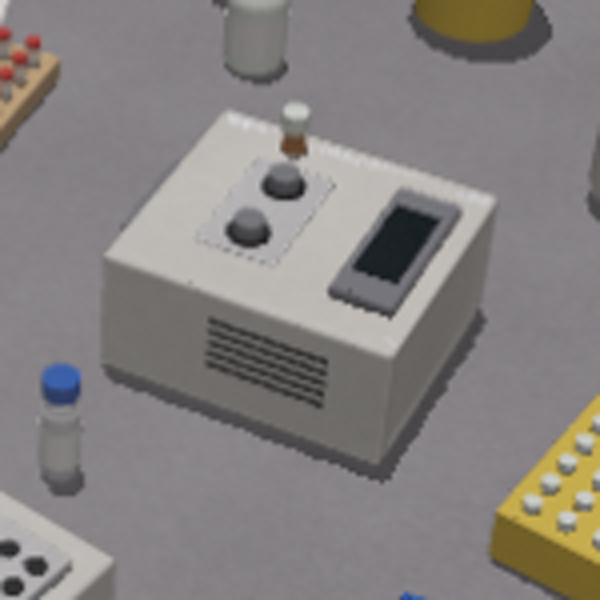

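The top crop shows the incubator on the left with its round keys at crop (150,156) and (213,152), and the vial at (98,172). The scene crop shows the same keys at (284,178) and (249,226). I'll triangulate from both views.

```bash
python3 - <<'E'
from h import *
t=get_image('top');s=get_image('scene')
L=atz(t,160+150/2.5,120+155.5/2.5,121);R=atz(t,160+213/2.5,120+152/2.5,121)
l=atz(s,330+284.5/4,150+176/4,121);r=atz(s,330+249/4,150+223/4,121)
print(L,R,np.linalg.norm(L-R));print(l,r,np.linalg.norm(l-r))
print((L+R)/2,(l+r)/2)
for a,b in((L,R),(l,r)): e=a-b;print(np.degrees(np.arctan2(-e[0],e[1])))
print('vial',atz(t,160+98/2.5,120+168/2.5,139))
from scipy.spatial.transform import Rotation as Ro
st=read_state();print(st['clock'],Ro.from_quat(st['ee_rot']).as_matrix().round(3))
w=get_image('wrist');print(np.round(w['mount'],3),w['vfov'])
E
```

```text
[580.53123423 219.36287793 121.        ] [582.54168134 158.93003091 121.        ] 60.466279004138286
[588.22880244 218.21959727 121.        ] [592.09771447 157.25875345 121.        ] 61.083491709313044
[581.53645779 189.14645442 121.        ] [590.16325845 187.73917536 121.        ]
1.905382157549732
3.6314363617248415
vial [563.31542362 264.67957027 139.        ]
0.8 [[ 0.97  -0.242 -0.   ]
 [-0.242 -0.97   0.   ]
 [-0.    -0.    -1.   ]]
[[ 0.00000e+00 -9.60000e-01 -2.81000e-01  7.08360e+01]
 [ 1.00000e+00  0.00000e+00  1.00000e-03  3.86000e-01]
 [-1.00000e-03 -2.81000e-01  9.60000e-01 -1.42825e+02]
 [ 0.00000e+00  0.00000e+00  0.00000e+00  1.00000e+00]] 68.76396889122613
```

>>> servo_tool(turn=[[0,0,0.03],[0,0,0.03],[0,0,0.03],[0,0,0.03],[0,0,0.03]], dp=[[0.043,-0.042,0],[0.043,-0.042,0],[0.043,-0.042,0],[0.043,-0.042,0],[0.043,-0.042,0]], fingers=[0.046,0.046,0.046,0.046,0.046])

```text
clock: 1.48
position: [369.0, 393.2, 231.2]
ee_rot: [0.999, -0.041, 0.001, -0.001]
contact_force: [-0.1, 0.2, 0.4]
gripper_width: 45.8
```

>>> servo_tool(turn=[[0,0,0.03],[0,0,0.03],[0,0,0.03],[0,0,0.03],[0,0,0.03]], dp=[[0.043,-0.042,0],[0.043,-0.042,0],[0.043,-0.042,0],[0.043,-0.042,0],[0.03,-0.03,0]], fingers=[0.046,0.046,0.046,0.046,0.046])

```text
clock: 2.1
position: [577.7, 187.3, 232.7]
ee_rot: [0.999, 0.037, 0.002, -0.002]
contact_force: [1.1, 0.7, 0.0]
gripper_width: 46.1
```

```bash
cat >> h.py <<'E'
from scipy.spatial.transform import Rotation as Ro
def wristT(d,s):
    T=np.eye(4);T[:3,:3]=Ro.from_quat(s['ee_rot']).as_matrix();T[:3,3]=s['position'];return T@np.array(d['mount'])
E
python3 - <<'E'
from h import *
s=read_state();d=save('wrist','w1.png');T=wristT(d,s);print(s['position'],s['ee_rot'])
print('tcp px',proj(d,s['position'],T),'tcp down',proj(d,[s['position'][0],s['position'][1],121],T))
for q in('key_left_cap','key_right_cap'):
    for r in search_frame(q,'wrist')[:3]:
        b=r['box'];print(q,r['score'],np.round(b),atz(d,b[0]+b[2]/2,b[1]+b[3]/2,121,T))
E
```

```text
[577.65423688 187.30239339 232.73746211] [ 0.9993149   0.0368772   0.00215679 -0.0022677 ]
tcp px [320.61677085 304.16281822] tcp down [321.46435299 237.98288754]
key_left_cap 0.55 [261. 206.  31.  33.] [586.85385402 221.32099866 121.        ]
key_right_cap 0.74 [341. 209.  29.  35.] [588.52234195 162.44849364 121.        ]
```

View pics/w1.png

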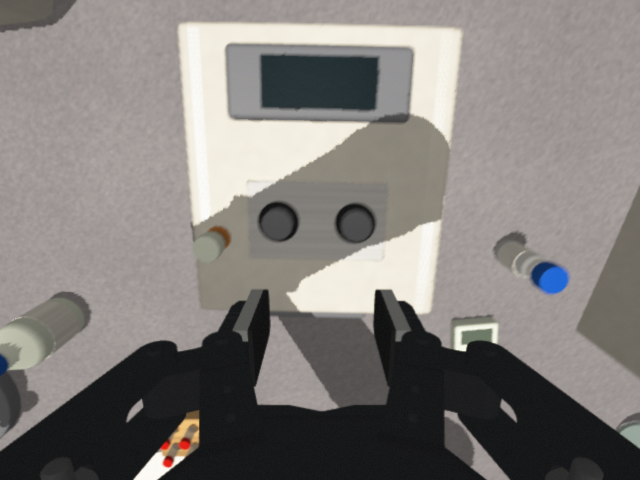

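The wrist view shows the round keys at (277,222) and (355,224), with the vial clear on the left at (210,243). The fingertips at about v=290 look roughly 9 mm thick, so an opening of 50 mm centres them on the keys. Next I'll shift, correct the yaw and come down part way.

>>> servo_tool(turn=[[0,0,-0.017],[0,0,-0.017],[0,0,0],[0,0,0],[0,0,0]], dp=[[0.005,0.0015,-0.03],[0.005,0.0015,-0.03],[0,0,-0.022],[0,0,0],[0,0,0]], fingers=[0.05,0.05,0.05,0.05,0.05])

```text
clock: 2.88
position: [585.3, 195.0, 150.7]
ee_rot: [1.0, 0.02, 0.004, -0.003]
contact_force: [0.9, 0.1, 0.2]
gripper_width: 50.3
```

```bash
python3 - <<'E'
from h import *
s=read_state();d=save('wrist','w2.png');T=wristT(d,s);print(s['position'],s['ee_rot'],s['gripper_width'])
print('tcp px',proj(d,s['position'],T),'tcp down',proj(d,[s['position'][0],s['position'][1],121],T))
for q in('key_left_cap','key_right_cap'):
    for r in search_frame(q,'wrist')[:3]:
        b=r['box'];print(q,r['score'],np.round(b),atz(d,b[0]+b[2]/2,b[1]+b[3]/2,121,T))
E
```

```text
[585.31379907 194.97458091 150.72649371] [ 0.99979199  0.01982096  0.00356051 -0.00322982] 50.26350285971894
tcp px [320.57014226 304.18264561] tcp down [321.00758296 279.25894638]
key_left_cap 0.74 [248. 252.  45.  49.] [585.96284391 221.63356456 121.        ]
key_left_cap 0.19 [143. 470.  22.   9.] [444.87702606 297.69911314 121.        ]
key_right_cap 0.73 [359. 251.  45.  45.] [589.79223233 163.17565575 121.        ]
```

View pics/w2.png

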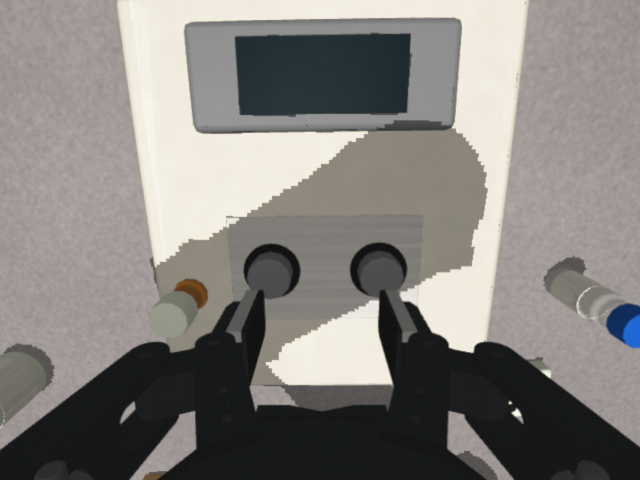

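The fingertips are just short of the keys. The key tops are at (269,272) and (380,271), about 4 mm ahead and 2 mm to the right of the TCP's down-point. I'll also check how close the vial is.

```bash
python3 - <<'E'
from h import *
s=read_state();d=get_image('wrist');T=wristT(d,s)
for u,v,z in((269,272,121),(380,271,121),(170,320,139),(191,294,107)):print(atz(d,u,v,z,T).round(1))
E
```

```text
[588.4 222.2 121. ]
[591.4 163.9 121. ]
[567.8 268.7 139. ]
[567.3 269.9 107. ]
```

>>> servo_tool(turn=[[-0.0066,0.007,0],[0,0,0],[0,0,0],[0,0,0],[0,0,0]], dp=[[0.004,-0.002,0],[0,0,-0.012],[0,0,-0.008],[0,0,0],[0,0,0]], fingers=[0.05,0.05,0.05,0.05,0.05])

```text
clock: 3.7
position: [589.9, 192.0, 129.6]
ee_rot: [1.0, 0.019, 0.0, -0.0]
contact_force: [0.6, 0.3, 0.5]
gripper_width: 50.1
```

>>> servo_tool(turn=[[0,0,0],[0,0,0],[0,0,0],[0,0,0],[0,0,0]], dp=[[0,0.001,-0.005],[0,0,-0.003],[0,0,-0.003],[0,0,-0.002],[0,0,0]], fingers=[0.05,0.05,0.05,0.05,0.05])

```text
clock: 4.32
position: [590.2, 193.3, 117.3]
ee_rot: [1.0, 0.019, 0.001, -0.0]
contact_force: [-0.8, 0.2, 1.2]
gripper_width: 50.1
```

```bash
python3 - <<'E'
from h import *
s=read_state();d=save('wrist','w3.png');print(s['position'],s['contact_force'],s['wrist_torque'])
E
```

```text
[590.18552584 193.31602431 117.34009902] [-0.79604483  0.16327386  1.24873404] [-0.03750539  0.23541014 -0.01369517]
```

View pics/w3.png

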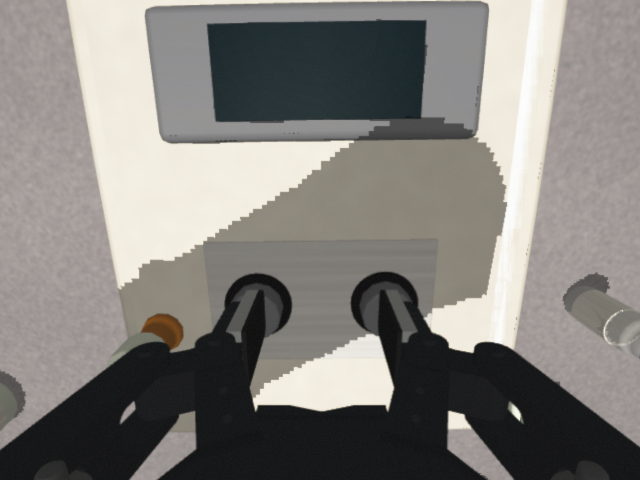

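Both fingertips stand over the key discs at (258,305) and (385,303), and the vial is clear. Now I'll press.

>>> servo_tool(turn=[[0,0,0],[0,0,0],[0,0,0],[0,0,0],[0,0,0]], dp=[[0,0,-0.003],[0,0,-0.002],[0,0,-0.002],[0,0,-0.001],[0,0,0]], fingers=[0.05,0.05,0.05,0.05,0.05])

```text
clock: 5.0
position: [590.2, 193.4, 114.3]
ee_rot: [1.0, 0.02, 0.002, -0.0]
contact_force: [-1.4, -0.2, 3.7]
gripper_width: 49.9
```

>>> servo_tool(turn=[[0,0,0],[0,0,0],[0,0,0],[0,0,0],[0,0,0]], dp=[[0,0,-0.004],[0,0,-0.004],[0,0,-0.004],[0,0,-0.004],[0,0,-0.004]], fingers=[0.05,0.05,0.05,0.05,0.05])

```text
clock: 5.62
position: [590.7, 193.4, 109.9]
ee_rot: [1.0, 0.022, 0.005, 0.001]
contact_force: [-8.4, -1.0, 20.1]
gripper_width: 49.9
```

>>> servo_tool(turn=[[0,0,0],[0,0,0],[0,0,0],[0,0,0],[0,0,0]], dp=[[-0.0005,0,-0.004],[-0.0005,0,-0.004],[-0.0005,0,-0.004],[-0.0005,0,-0.004],[-0.0005,0,-0.004]], fingers=[0.05,0.05,0.05,0.05,0.05])

```text
clock: 6.25
position: [590.7, 193.4, 110.0]
ee_rot: [1.0, 0.024, 0.012, 0.0]
contact_force: [-7.5, -2.0, 19.5]
gripper_width: 50.2
```

```bash
python3 - <<'E'
from h import *
s=read_state();print(s['position'],s['contact_force'],s['wrist_torque'])
w=save('wrist','w4.png')['img'];t=save('top','t4.png')['img']
a=cv2.resize(t[120:300,180:340],(427,480),interpolation=2);b=cv2.resize(w[200:480,180:460],(373,480*373//480))
c=np.zeros((480,800,3),np.uint8);c[:,:427]=a;c[:373,427:]=b;cv2.imwrite('pics/c4.png',c[:,:,::-1])
E
```

```text
[590.71272505 193.44355622 109.9524944 ] [-7.48303589 -2.00126731 19.50853122] [-0.31934951  2.25352743 -0.24137152]
```

View pics/c4.png

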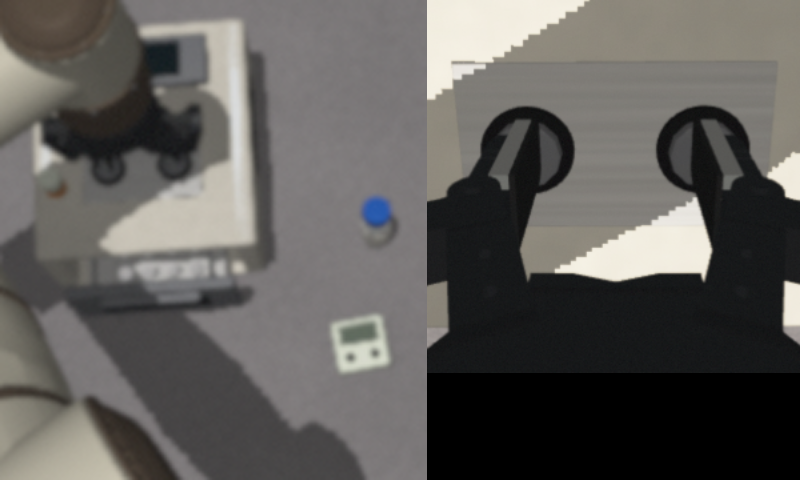

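The drawer front is already sliding out and both tips sit on their keys. I'll keep holding, with a small tilt correction.

>>> servo_tool(turn=[[0,0.004,0],[0,0.004,0],[0,0.004,0],[0,0.004,0],[0,0.004,0]], dp=[[-0.0005,0,-0.004],[-0.0005,0,-0.004],[-0.0005,0,-0.004],[-0.0005,0,-0.004],[-0.0005,0,-0.004]], fingers=[0.05,0.05,0.05,0.05,0.05])

```text
clock: 6.98
position: [590.7, 193.4, 109.9]
ee_rot: [1.0, 0.026, 0.008, -0.0]
contact_force: [-7.3, -0.9, 18.7]
gripper_width: 49.8
```

>>> servo_tool(turn=[[0,0.004,0],[0,0.004,0],[0,0.004,0],[0,0.004,0],[0,0.004,0]], dp=[[-0.0005,0,-0.004],[-0.0005,0,-0.004],[-0.0005,0,-0.004],[-0.0005,0,-0.004],[-0.0005,0,-0.004]], fingers=[0.05,0.05,0.05,0.05,0.05])

```text
clock: 7.6
position: [590.8, 193.4, 109.9]
ee_rot: [1.0, 0.027, 0.004, -0.0]
contact_force: [-7.5, -0.4, 19.2]
gripper_width: 50.0
```

>>> servo_tool(turn=[[0,0.004,0],[0,0.004,0],[0,0.004,0],[0,0.004,0],[0,0.004,0]], dp=[[-0.0005,0,-0.004],[-0.0005,0,-0.004],[-0.0005,0,-0.004],[-0.0005,0,-0.004],[-0.0005,0,-0.004]], fingers=[0.05,0.05,0.05,0.05,0.05])

```text
clock: 8.22
position: [590.9, 193.4, 109.9]
ee_rot: [1.0, 0.029, 0.001, -0.001]
contact_force: [-7.0, -0.7, 19.7]
gripper_width: 49.8
```

>>> servo_tool(turn=[[0,0.004,0],[0,0.004,0],[0,0.004,0],[0,0.004,0],[0,0.004,0]], dp=[[-0.0005,0,-0.004],[-0.0005,0,-0.004],[-0.0005,0,-0.004],[-0.0005,0,-0.004],[-0.0005,0,-0.004]], fingers=[0.05,0.05,0.05,0.05,0.05])

```text
clock: 8.85
position: [590.8, 193.4, 109.9]
ee_rot: [1.0, 0.03, -0.003, -0.001]
contact_force: [-7.6, -0.6, 19.3]
gripper_width: 49.9
```

```bash
cat > c.py <<'E'
from h import *; import sys
n=sys.argv[1]
s=read_state();print(s['clock'],s['position'],s['contact_force'],s['wrist_torque'])
w=save('wrist','w'+n+'.png')['img'];d=save('top','t'+n+'.png');t=d['img']
a=cv2.resize(t[120:300,180:340],(427,480),interpolation=2);b=cv2.resize(w[200:480,180:460],(373,373))
c=np.zeros((480,800,3),np.uint8);c[:,:427]=a;c[:373,427:]=b;cv2.imwrite('pics/c'+n+'.png',c[:,:,::-1])
# predicted panel-front edge top (z 92) for several openings
y=np.radians(2.3);R=np.array([[np.cos(y),-np.sin(y)],[np.sin(y),np.cos(y)]])
o=np.array([590,193])+R@[30,0]
for e in(0,.03,.045,.06):
    p=o+R@[-110-e*1000,-30];q=proj(d,[*p,92]);print(e,'crop px',((q-[180,120])*2.667).round(0))
E
python3 c.py 5
```

```text
8.85 [590.83166062 193.44400785 109.9028854 ] [-7.61712531 -0.61361201 19.26458977] [-0.38507933  2.1648741  -0.26052711]
0 crop px [177. 247.]
0.03 crop px [178. 279.]
0.045 crop px [178. 295.]
0.06 crop px [179. 312.]
```

View pics/c5.png

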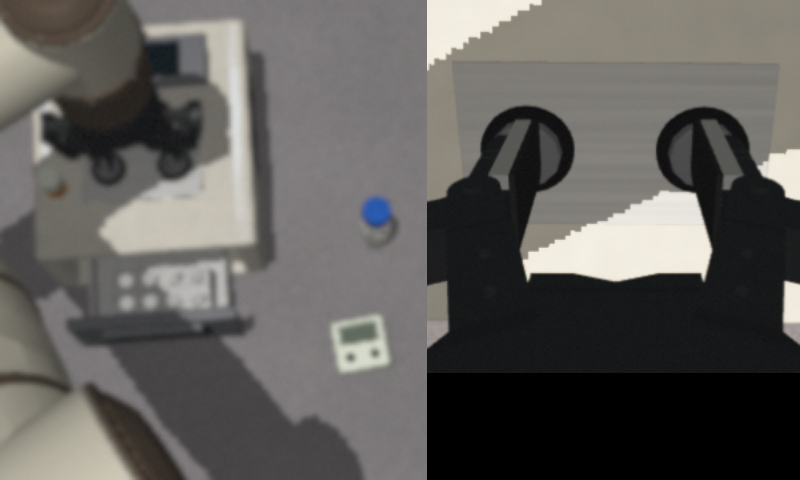

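The front panel's top edge is at about crop (160,320), which fits fully out. I'll hold a little longer and check that it has stopped.

>>> servo_tool(turn=[[0,0.002,0],[0,0.002,0],[0,0.002,0],[0,0.002,0],[0,0.002,0]], dp=[[-0.0005,0,-0.004],[-0.0005,0,-0.004],[-0.0005,0,-0.004],[-0.0005,0,-0.004],[-0.0005,0,-0.004]], fingers=[0.05,0.05,0.05,0.05,0.05])

```text
clock: 9.57
position: [590.9, 193.4, 109.9]
ee_rot: [1.0, 0.031, -0.002, -0.001]
contact_force: [-7.7, -0.3, 18.9]
gripper_width: 50.2
```

>>> servo_tool(turn=[[0,0.002,0],[0,0.002,0],[0,0.002,0],[0,0.002,0],[0,0.002,0]], dp=[[-0.0005,0,-0.004],[-0.0005,0,-0.004],[-0.0005,0,-0.004],[-0.0005,0,-0.004],[-0.0005,0,-0.004]], fingers=[0.05,0.05,0.05,0.05,0.05])

```text
clock: 10.2
position: [590.9, 193.5, 109.9]
ee_rot: [0.999, 0.032, -0.0, -0.001]
contact_force: [-7.1, -0.5, 18.6]
gripper_width: 50.0
```

```bash
python3 c.py 6; python3 - <<'E'
import cv2,numpy as np
a,b,c=[cv2.imread(f'pics/t{i}.png',0)[210:255,195:285].astype(np.float32) for i in(4,5,6)]
for x,y in((a,b),(b,c)): print(abs(x-y).mean(),cv2.phaseCorrelate(x,y,cv2.createHanningWindow((90,45),cv2.CV_32F)))
E
```

```text
10.2 [590.92600895 193.45006074 109.90702547] [-7.12004723 -0.47043193 18.62272447] [-0.40597216  2.20460596 -0.22450955]
0 crop px [177. 247.]
0.03 crop px [178. 279.]
0.045 crop px [178. 295.]
0.06 crop px [179. 312.]
18.494074 ((0.5579474164848435, 11.46276982872592), 0.2307054697437051)
64.35977 ((0.0211755838958112, 0.5480574106053062), 0.8164097310289925)
```

View pics/c6.png

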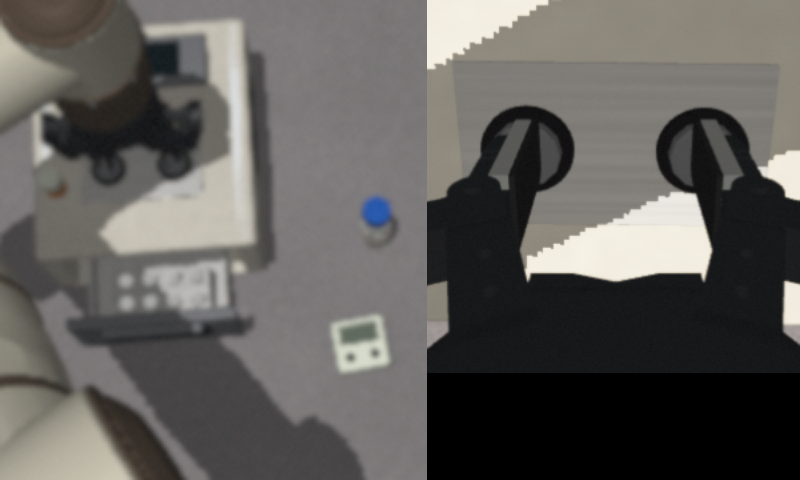

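>>> servo_tool(turn=[[0,0.002,0],[0,0.002,0],[0,0.002,0],[0,0.002,0],[0,0.002,0]], dp=[[-0.0005,0,-0.004],[-0.0005,0,-0.004],[-0.0005,0,-0.004],[-0.0005,0,-0.004],[-0.0005,0,-0.004]], fingers=[0.05,0.05,0.05,0.05,0.05])

```text
clock: 10.92
position: [591.0, 193.5, 109.9]
ee_rot: [0.999, 0.033, 0.001, -0.001]
contact_force: [-6.8, -0.2, 18.3]
gripper_width: 50.0
```

```bash
python3 c.py 7|head -1; python3 - <<'E'
import cv2,numpy as np
a,b,c=[cv2.imread(f'pics/t{i}.png',0)[210:255,195:285].astype(np.float32) for i in(5,6,7)]
for x,y in((a,b),(b,c)): print(abs(x-y).mean(),cv2.phaseCorrelate(x,y,cv2.createHanningWindow((90,45),cv2.CV_32F)))
E
```

```text
10.925 [591.0140151  193.4790401  109.90801623] [-6.81937094 -0.16550805 18.34742833] [-0.36905137  2.20904664 -0.28484646]
1.0372839 ((0.0018573393411358552, 0.679423994050687), 0.8969448960857627)
64.25642 ((0.0011765348296677303, 0.42257611483092106), 0.734439729290244)
```

The image shows the drawer in the same place as before. The odd 64 comes from `phaseCorrelate` windowing its input in place, so I'll redo the comparison on copies.

```bash
python3 - <<'E'
import cv2,numpy as np
I=[cv2.imread(f'pics/t{i}.png',0)[210:255,195:285].astype(np.float32) for i in(5,6,7)]
for i,j in((0,1),(1,2)): print(abs(I[i]-I[j]).mean(),cv2.phaseCorrelate(I[i].copy(),I[j].copy()))
E
```

```text
1.0372839 ((-0.06570919216130733, 0.5797862425029479), 0.9765204940607518)
0.81876546 ((-0.05357250816882697, 0.5556998028279843), 0.9683397877069168)
```

The steady 0.5 px is a bias from the odd window height, and the raw differences are at noise level, so the drawer has stopped. Now I'll release straight up.

>>> servo_tool(turn=[[0,0,0],[0,0,0],[0,0,0],[0,0,0],[0,0,0]], dp=[[0,0,0.005],[0,0,0.01],[0,0,0.02],[0,0,0.03],[0,0,0.03]], fingers=[0.05,0.05,0.05,0.05,0.05])

```text
clock: 11.65
position: [590.0, 192.9, 204.6]
ee_rot: [0.999, 0.032, -0.001, -0.0]
contact_force: [0.1, -0.1, -0.3]
gripper_width: 49.8
```

>>> servo_tool(turn=[[0,0,0],[0,0,0],[0,0,0],[0,0,0],[0,0,0]], dp=[[0,0,0.03],[0,0,0.03],[0,0,0],[0,0,0],[0,0,0]], fingers=[0.05,0.05,0.05,0.05,0.05])

```text
clock: 12.28
position: [590.6, 193.3, 265.0]
ee_rot: [0.999, 0.032, -0.001, -0.001]
contact_force: [0.6, 0.6, 0.2]
gripper_width: 49.8
```

```bash
python3 c.py 8; python3 - <<'E'
import cv2,numpy as np
a=cv2.resize(cv2.imread('pics/t8.png')[120:300,180:340],(427,480),interpolation=2);b=cv2.resize(cv2.imread('pics/w8.png'),(373,280))
c=np.zeros((480,800,3),np.uint8);c[:,:427]=a;c[:280,427:]=b;cv2.imwrite('pics/c8.png',c)
E
```

```text
12.275 [590.58813839 193.33841149 264.98173812] [0.56332013 0.61482605 0.202351  ] [-0.02311551  0.02817831  0.03068852]
0 crop px [177. 247.]
0.03 crop px [178. 279.]
0.045 crop px [178. 295.]
0.06 crop px [179. 312.]
```

View pics/c8.png

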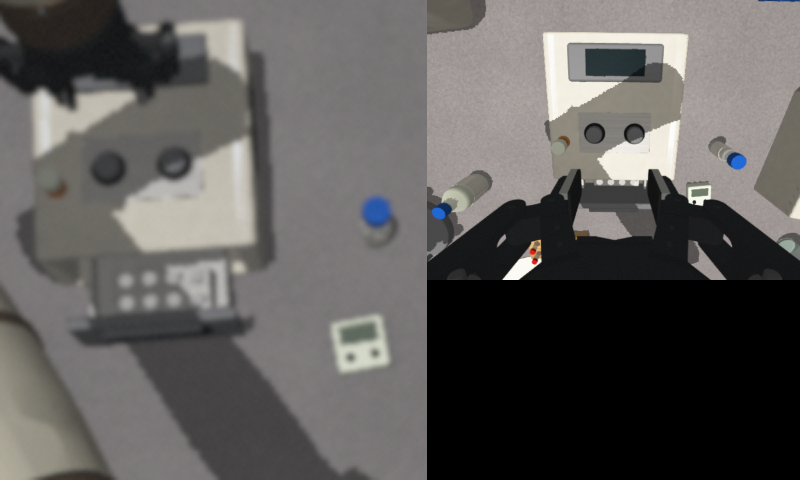

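The gripper is clear, the drawer panel is still at crop row 320 or so, and both keys are up. The tube block is in the tray, and the vial, tube and timer have not moved.

```bash
python3 -c "
from bench import *;print(job_done())"
```

```text
the job is handed in; nothing more can be done
None
```

I pressed both round keys together, one fingertip on each, with about 19 N in total. I held them for about 5 s until the drawer was out, then lifted straight up to 155 mm above the pressing height. The job was handed in at about 12.3 s of the 35 s allowed.

**Drawer:** Just before release, the top camera showed the front panel at or slightly past where I predicted it for 60 mm out. It stood still over three pictures in a row, and it looked the same after release.

**After release:** Both keys were up by eye, the tube block was in the tray, and the force on the tool was back to about zero. The vial, tube and timer had not visibly moved. I did not check the other bystanders separately.

**Checks that disagreed:**
- **Motion check:** It first reported a 0.5 px shift and a large brightness change. The brightness change came from a function altering its own input. I put the constant 0.5 px down to the odd window height, because the raw picture differences were at noise level.
- **Camera positions:** The three cameras' estimates of the keys differed by up to 9 mm, so I used a close wrist picture for the final alignment.

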